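Torque the glue press with the click wrench

ROBOT

A 7-joint arm with a two-finger parallel gripper is mounted at the origin on a cart in front of the work surface, level with it; the furniture and walls round the work are solid. World frame = base frame: x ahead of the robot, y to its left, z up, the work surface at z = 0. Lengths are in m, angles in rad, forces in N, time in s.
With the tool pointing down it reaches from about 0.425 to 1.025 m from the base axis. Payload 9.4 kg.
Tool frame: the origin (TCP) lies midway between the tips of the shut fingers; the grasp point (between the pads) lies 19 mm behind it (env.grip_depth is the distance from the TCP to the grasp point, in m); z points along the fingers, x is the direction in which the jaws open and shut, and the axes are right-handed (so a half turn about z gives the same grasp; the last joint's range is limited). The gripper opens to 85 mm and grips with 20 to 120 N. Pads are 22 mm wide; open, the fingers measure 114 mm over their backs; the gripper's body (76 mm by 85 mm) begins 54 mm behind the grasp point. The pads swing forward as they close: fully open they stand 13 mm farther back than shut.
Start: joints at [1.159, 0.599, -0.003, 1.599, 0.002, 0.943, -0.08], TCP at [0.238, -0.685, 0.207] pointing down, gripper open.
Joint ranges: [-2.57, 2.57], [-0.35, 1.97], [-1.29, 1.29], [0.11, 2.56], [-1.05, 4.19], [0.11, 1.86], [-2.63, 2.63]. Speed limits (rad/s): [2.22, 2.22, 3.01, 3.01, 3.14, 3.14, 3.14].

INTERFACE

Orientations are given as a unit quaternion [x, y, z, w].
In Python, from bench import env gives the robot as it stands.
- The arm moves only by the shell command python3 -m inch 'ROWS' [FORCE]. ROWS is JSON, a list that holds one entry, the list of rows, each a list of 7 numbers: the shift along the world's x, y, z in cm, then the turn, a rotation vector about the world's x, y, z in degrees, then the closure in counts, from 0 (fully open) to 255 (shut). In form: [[[dx, dy, dz, rx, ry, rz, hand], ...]]. A call has 1 to 12 rows; each row shifts and turns the commanded pose from where the row before left it; what a row does not reach is not made up. A row lasts 1/10 s, in which the tool goes at most 50 mm and 8.59 degrees, less where a joint would pass 70% of its speed; a pose out of reach is approached as far as the arm can. A call with a gripper value outside its range is refused whole. The fingers move at their own pace and stop on an object; FORCE is the grip in N (left out, the last holds). Time passes only in rows, so rows that do not move let the fingers close. It gives the time, the measured TCP pose, the force and the opening at its end, in the units of the state.
- env.read_state(): the state, without advancing time (a new reading comes with each control period).
- env.capture(name): name is "scene" or "top" or "wrist"; returns (picture, depth): 420x560x3 uint8, red, green, blue; 420x560 float32, m along the optical axis (not along the pixel's ray), 0 where there is no reading.
- env.camera_info(name): a dict with "mtx" (3x3 intrinsics, pixels), "dist_coeffs" ([k1, k2, p1, p2, k3] as OpenCV has them; the pictures are not rectified), "R" (3x3) and "t" (3): a world point X has camera coordinates R X + t; the wrist camera has in their place "T_tool_cam" (4x4, takes a point from camera to tool coordinates, whose origin is the TCP and whose axes are the tool frame's). Camera axes: x right, y down, z forward; pixel columns grow to the right and rows downward; lengths in m; the calibration is good to about 2 mm. A picture is of the moment at which its call begins: read the wrist's pose just before it. camera_info takes no time and is no camera call.
- env.job_done(): hands the job in, once; it reports no verdict.
Trained networks look in the newest picture that a camera, given by its name, has taken for a name from the list of things; names that differ only in an ending like _2 or _b are one class to them, and where a whole thing is asked for, a point or a joint stands for the part that bears it (a point fixed in the world has none). Each returns a list of dicts, best first, with "score" (0 to 1); they miss things now and then, are a little off and sometimes report something else, mostly with a low value. They report only what shows in the picture. A call takes as long as a camera call.
- env.find_in(camera, target): "at" ([column, row] in pixels, amid what is visible of it).
- env.regions_of(camera, target): "mask" (420x560 bool, what is visible of it) and "at" ([column, row] in pixels, amid what is visible of it).
The state is a dict: "t": time; "joint_pos": joint angles; "joint_velocities": joint speeds; "tau": joint torques, N m; "position": TCP position; "eef_rot": TCP orientation; "wrist_force": force on the tool from outside, world axes, zero at the start; "torque": the same for the moment, N m; "width": finger opening in m.
Only numpy, scipy, OpenCV 4.12 (cv2) and the standard library are available. Lean on these libraries where they do the work, as an engineer would, in place of code of your own. Each camera call takes 0.05 s, during which the arm holds its last target. There are 200 camera calls.

TASK

Two freshly glued boards lie in the green press and its screw is only loosely run down. Take the click wrench from its wooden rest, fit its square socket fully down over the screw's head and turn clockwise until the wrench breaks over with a click; then stop at once, for going on past the click starves the joint of glue. Lay the wrench back in the two saddles of its rest the way it lay, let go, and leave the other things on the desk where they are.

Things in the scene. Friction and masses are not known exactly. Their poses are not given: they have to be found in the camera images.
- wrench: Click wrench, loose, 0.38 kg, 275 mm long: level tube handle, under its head a square socket pointing down. Origin on the socket's turning axis at its mouth, 48 mm below the handle's axis; x from tail to head, z up. Round head 51 mm across, up to 14 mm above the handle's axis. Balance point 100 mm from the turning axis towards the tail.
- wrench_grip (a point): Middle of the wrench's black grip, on the handle's axis, 145 mm from the socket's turning axis; axes as wrench. The grip is a bar 26 x 26 mm in section, 108 mm long; bare tube 18 mm thick lies on both sides of it. In the rest this point is 66 mm above the desk, free below down to the rest's 12 mm board.
- wrench_tail (a point): Point on the handle's axis 83 mm behind the grip's middle, on the bare 18 mm tail tube that lies in the rest's rear saddle.
- socket_mouth (a point): Centre of the socket's mouth; x and y square to its inner faces (x along the handle towards the head while the wrench has not broken over), z up. The square hole is 26 mm wide and 24 mm deep, the outside 42 mm square. It fits the screw's square in any of four turns and with up to about 5 degrees of play.
- breakover (a joint): How far the wrench has broken over (rad): 0 while handle and socket turn as one. At the set torque, 1.2 N m (about 8 N at the grip), turning clockwise, the handle gives way ahead of the socket and the force falls to under half, as far as a stop at 0.12; pushed on from there it tightens the screw further. Eased off, it springs back to 0.
- screw_head (a point): Top centre of the screw's square head on the green press, 122 mm above the desk. Square 24 mm across flats, 22 mm tall, upper 10 mm tapered to 17 mm; x, y normal to its faces and turning with it, z up. At its foot a collar 54 mm across: the socket's mouth rests on it when fully home, 22 mm below this point. Handle best laid along this +y (out to the robot's left).
- press: Green glue press, fixed to the desk: base 120 x 146 mm, crosshead up to 92 mm, a column nut 55 mm either side of the screw up to 105 mm above the desk; two pine boards under a steel platen. Origin under the screw's axis, at desk height; z up, columns along y.
- screw (a joint): Angle of the press screw (rad), growing clockwise from above (tightening). Starts between 0 and 0.25. The torque to turn it on rises steadily from 0.70 N m at 0 by 0.85 N m per rad, so the wrench breaks over near 0.59. It stays where it is left.
- rest_axis (a point): Wooden wrench rest, fixed: board 222 x 64 x 12 mm, two rubber-lined V saddles 14 mm thick, 90 mm ahead (+x) and 83 mm behind this point. This point is on the axis of the V's, where the grip's middle belongs, 66 mm above the desk; x towards the end where the head hangs over, z up. The V's catch the tube from 15 mm either side; their tops are 8 mm above this point.
- glue: Bystander, loose: white glue bottle with an orange nozzle, 47 mm thick, 148 mm tall; origin under its middle.
- foam: Bystander, loose: white foam slab 260 x 100 x 45 mm lying flat; origin under its middle.
- strip: Bystander, loose: pine strip 300 x 30 x 14 mm lying on the foam slab; origin under its middle.
- bulb: Bystander, loose: white LED bulb lying on its side, 121 mm long, 69 mm thick; origin under its middle.
- tube: Bystander, loose: brown cardboard tube standing on end, 68 mm thick, 88 mm tall; origin under its middle.
- reel: Bystander, loose: green solder reel, 60 mm across, 35 mm tall; origin under its middle.
- file: Bystander, loose: flat steel file 200 x 16 x 4 mm lying near the front edge; origin under its middle.

How it is judged:
On the way, in this order (a step that is already met when the one before it is completed fails the run):
1. the wrench's socket is fully down over the screw's square head (z of socket_mouth in the frame of screw_head below -0.015 m and horizontal distance between socket_mouth and screw_head below 0.005 m), for 0.2 s.
2. the wrench, on the screw, has broken over at its set torque (all of step 1 and value of joint breakover above 0.03 rad and value of joint screw above 0.53 rad), for 0.02 s.
At the end, for the whole second after the job is handed in: The screw stands between 0.53 and 0.72 rad (at the click, not beyond it); the wrench lies at rest in both saddles the way it lay, the middle of its grip within 20 mm along, 8 mm across and 6 mm in height of its place (value of joint screw between 0.53 and 0.72 rad and z of wrench_grip in the frame of rest_axis between -0.006 and 0.006 m and y of wrench_grip in the frame of rest_axis between -0.008 and 0.008 m and x of wrench_grip in the frame of rest_axis between -0.02 and 0.02 m and z of wrench_tail in the frame of rest_axis between -0.006 and 0.006 m and y of wrench_tail in the frame of rest_axis between -0.008 and 0.008 m and x of wrench_tail in the frame of rest_axis below -0.06 m and linear speed of wrench below 0.02 m/s); the robot touches nothing.
It fails at once if the screw is turned past the click (beyond 0.72 rad) (value of joint screw above 0.72 rad).
It fails at once if a bystander is pushed more than 40 mm, or the glue bottle or the tube is tipped (distance of any of glue, foam, strip, bulb, tube, reel, file from where it was at the start of the episode above 0.04 m or angle between any of glue, tube's own z axis and vertical above 0.4 rad).
It also fails if it takes over 54 s, if anything falls off the work surface, if the arm or the gripper's body presses on something with over 40 N, if the wrist force passes 120 N, or if a joint passes its speed limit or range.

## Working session

There is one attempt and no reset: what is moved stays moved. The work goes in short steps, Python scripts to look and compute and a shell command to move; the robot and the scene stay as the last step left them, time stands still between calls to the robot, and variables do not carry over. Pictures are saved under pics/ and viewed, about 8 in all and at most 12, crops included, and the job is handed in when it is done.

```bash
ls; mkdir -p pics; cat > h.py <<'E'
from bench import env
import numpy as np, cv2
from scipy.spatial.transform import Rotation as Rn
def cam(name):
    s=env.read_state(); img,d=env.capture(name); return s,img,d
def pose(name,s):
    c=env.camera_info(name)
    if name=='wrist':
        T=np.array(c['T_tool_cam']); R=Rn.from_quat(s['eef_rot']).as_matrix()
        return c,R@T[:3,:3],R@T[:3,3]+np.array(s['position'])
    R=np.array(c['R']);t=np.array(c['t']); return c,R.T,-R.T@t
def ray(name,s,px):
    c,R,o=pose(name,s)
    u=cv2.undistortPoints(np.array(px,float).reshape(-1,1,2),np.array(c['mtx']),np.array(c['dist_coeffs'])).reshape(-1,2)
    return o,np.c_[u,np.ones(len(u))]@R.T
def atz(name,s,px,z):
    o,r=ray(name,s,px); return o+r*((z-o[2])/r[:,2])[:,None]
def pts(name,s,d,px):
    px=np.array(px).reshape(-1,2); o,r=ray(name,s,px); z=d[px[:,1].astype(int),px[:,0].astype(int)]
    return (o+r*z[:,None])[z>0]
def cloud(name,s,d,mask):
    v,u=np.nonzero(mask); return pts(name,s,d,np.c_[u,v])
E
python3 - <<'E'
from h import *
for n in ('scene','top'):
    s,i,d=cam(n); cv2.imwrite(f'pics/{n}0.png',i[:,:,::-1])
    for t in ['wrench','wrench_grip','wrench_tail','socket_mouth','screw_head','press','rest_axis','glue','foam','bulb','tube','reel','file']:
        try:
            r=env.regions_of(n,t)
            for q in r[:2]:
                P=cloud(n,s,d,q['mask']); print(n,t,round(q['score'],2),np.round(q['at']),np.round(np.median(P,0),3),'min',np.round(np.percentile(P,2,0),3),'max',np.round(np.percentile(P,98,0),3))
        except Exception as e: print(n,t,e)
print(env.read_state())
E
```

```text
pics
scene wrench 0.76 [209. 302.] [0.487 0.295 0.074] min [0.352 0.254 0.023] max [0.608 0.323 0.082]
scene wrench 0.55 [254. 229.] [0.493 0.104 0.1  ] min [0.474 0.075 0.096] max [0.521 0.121 0.121]
scene wrench_grip 0.9 [208. 297.] [0.491 0.294 0.074] min [0.354 0.246 0.011] max [0.612 0.323 0.082]
scene wrench_tail 0.86 [209. 300.] [0.49  0.294 0.074] min [0.352 0.251 0.011] max [0.611 0.323 0.082]
scene socket_mouth 0.7 [171. 295.] [0.582 0.288 0.034] min [0.574 0.271 0.019] max [0.615 0.294 0.051]
scene screw_head 0.7 [259. 233.] [0.493 0.104 0.1  ] min [0.474 0.077 0.095] max [0.522 0.121 0.121]
scene screw_head 0.46 [256. 259.] [0.485 0.126 0.044] min [0.428 0.038 0.006] max [0.57  0.168 0.114]
scene press 0.82 [256. 258.] [0.486 0.126 0.043] min [0.428 0.015 0.001] max [0.574 0.168 0.114]
scene rest_axis 0.74 [230. 339.] [0.441 0.309 0.012] min [ 0.349  0.268 -0.   ] max [0.564 0.346 0.07 ]
scene glue 0.84 [313. 234.] [ 0.409 -0.005  0.064] min [ 0.392 -0.104  0.002] max [0.435 0.004 0.129]
scene foam 0.92 [354. 212.] [ 0.366 -0.186  0.042] min [ 0.334 -0.353 -0.001] max [ 0
[... 2038 characters left out ...]
]
{'t': 1.4, 'joint_pos': array([ 1.15931056,  0.59930299, -0.00250975,  1.59943137,  0.00176632,
        0.94288386, -0.07982389]), 'joint_velocities': array([-0.00131871,  0.00144783, -0.00021599,  0.00078619, -0.00094787,
       -0.00053408,  0.00083308]), 'tau': array([-7.37825158e-04, -7.76209545e+01,  1.56333234e+00, -2.58378643e+01,
        1.23919925e-02,  2.06016790e-03,  3.30722355e-05]), 'position': array([ 0.23821201, -0.6847319 ,  0.20676119]), 'eef_rot': array([ 8.15031829e-01, -5.79416187e-01, -1.35524400e-05, -1.03033470e-07]), 'wrist_force': array([-0.9461452 , -0.24447253, -0.96193072]), 'torque': array([ 0.07442094, -0.00087702,  0.04897754]), 'width': 0.08555368941079747}
```

View picture.

View pics/top0.png

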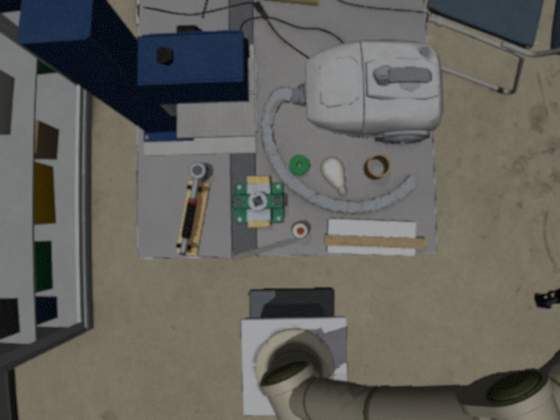

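```bash
python3 - <<'E'
from h import *
s,i,d=cam('top')
v,u=np.mgrid[0:420,0:560]; P=cloud('top',s,d,np.ones((420,560),bool))
# wrench handle: points near
W=P[(P[:,0]>.33)&(P[:,0]<.63)&(P[:,1]>.22)&(P[:,1]<.36)&(P[:,2]>.07)]
for x in np.arange(.34,.63,.015):
    q=W[abs(W[:,0]-x)<.0075]
    if len(q)>3: print(round(x,3),len(q),np.round([q[:,1].min(),q[:,1].max(),np.median(q[:,1]),np.median(q[:,2]),q[:,2].max()],4))
Q=P[(P[:,0]>.46)&(P[:,0]<.54)&(P[:,1]>.06)&(P[:,1]<.14)&(P[:,2]>.109)&(P[:,2]<.135)]
print('screw',len(Q),Q.mean(0),Q.min(0),Q.max(0))
t=Q[Q[:,2]>.117]; print(cv2.minAreaRect((t[:,:2]*1000).astype(np.float32)))
for sgn in (0.03,.04),(.14,.17):pass
N=P[(P[:,0]>.45)&(P[:,0]<.55)&(P[:,2]>.096)&(P[:,2]<.112)&(P[:,1]>.02)&(P[:,1]<.18)]
for a in (N[N[:,1]<.065],N[N[:,1]>.125]): print('nut',len(a),a.mean(0) if len(a) else 0)
for n in ('scene','top'):
    print(n, pose(n,s)[2])
E
python3 -c "
import cv2;a=cv2.imread('pics/scene0.png')[170:380,120:350];cv2.imwrite('pics/sc.png',cv2.resize(a,None,fx=2.8,fy=2.8))"
```

```text
0.355 27 [0.3057 0.3241 0.3142 0.0738 0.0808]
0.37 31 [0.2911 0.3349 0.3142 0.0728 0.081 ]
0.385 29 [0.3041 0.3323 0.3131 0.0741 0.0801]
0.4 37 [0.2938 0.3189 0.3062 0.0774 0.0862]
0.415 55 [0.2897 0.316  0.3033 0.0792 0.0863]
0.43 47 [0.2863 0.313  0.3001 0.0779 0.0843]
0.445 46 [0.2843 0.3121 0.2976 0.0773 0.083 ]
0.46 47 [0.28   0.3088 0.2938 0.0783 0.0848]
0.475 54 [0.2776 0.3072 0.2909 0.0781 0.0865]
0.49 48 [0.2759 0.3037 0.2892 0.0782 0.0841]
0.505 41 [0.2741 0.3005 0.2854 0.0766 0.0856]
0.52 24 [0.2734 0.2946 0.2828 0.0742 0.0815]
0.535 34 [0.2594 0.3002 0.2787 0.0726 0.0789]
0.55 30 [0.259  0.2974 0.2787 0.0731 0.0797]
0.565 40 [0.2557 0.2839 0.2715 0.0755 0.0824]
0.58 73 [0.2466 0.2931 0.269  0.0794 0.09  ]
0.595 83 [0.2457 0.294  0.2689 0.08   0.0881]
0.61 53 [0.2485 0.2897 0.2687 0.0795 0.0858]
screw 74 [0.49785965 0.09555839 0.11899877] [0.47941409 0.08145067 0.1096718 ] [0.51307342 0.10940131 0.13322708]
((498.6407165527344, 96.01811218261719), (20.05506706237793, 19.28337860107422), 17.258848190307617)
nut 78 [0.49825976 0.04210343 0.10318139]
nut 76 [0.49653465 0.15105364 0.1020186 ]
scene [0.06935774 0.81522478 0.67434236]
top [0.41240431 0.01651646 1.58186898]
```

View pics/sc.png

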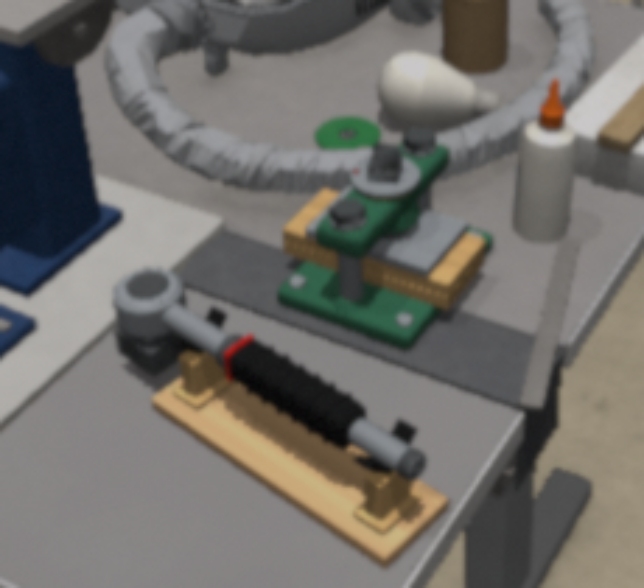

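```bash
python3 -m inch '[[[2.5,4,1,0,0,7.1,0],[2.5,4,1,0,0,7.1,0],[2.5,4,1,0,0,7.1,0],[2.5,4,1,0,0,7.1,0],[2.5,4,1,0,0,7.1,0],[2.5,4,1,0,0,7.1,0],[1,4.8,0,0,0,7.1,0],[1,4.8,0,0,0,7.1,0],[1,4.8,0,0,0,7.1,0],[1,4.8,0,0,0,7.1,0],[1,4.8,0,0,0,7.1,0]]]' 110; python3 -m inch '[[[1,4.8,0,0,0,7.1,0],[1,4.8,0,0,0,7.1,0],[0,4.8,0,0,0,7.1,0],[0,4.8,0,0,0,7.1,0],[0,4.8,0,0,0,7.1,0],[0,4.8,0,0,0,7.1,0],[0,4.8,0,0,0,7.1,0],[0,4.8,0,0,0,7.1,0],[0,4.8,0,0,0,7.1,0],[0,0,0,0,0,0,0]]]'
cat > wl.py <<'E'
from h import *
import sys
s,i,d=cam('wrist'); cv2.imwrite('pics/'+sys.argv[1],i[:,:,::-1]); np.save('wd.npy',d); 
print(s['t'],s['position'],Rn.from_quat(s['eef_rot']).as_matrix()[:,0],s['joint_pos'])
C=cloud('wrist',s,d,np.ones((420,560),bool)); np.save('C.npy',C)
E
cat > ax.py <<'E'
from h import *
C=np.load('C.npy')
W=C[(C[:,0]>.33)&(C[:,0]<.64)&(C[:,1]>.22)&(C[:,1]<.36)&(C[:,2]>.068)&(C[:,2]<.1)]
g=W[(W[:,0]>.41)&(W[:,0]<.50)]
xs=[];ys=[]
for x in np.arange(.34,.63,.012):
    q=W[abs(W[:,0]-x)<.006]
    if len(q)>9: print(round(x,3),len(q),np.round([q[:,1].min(),q[:,1].max(),(q[:,1].min()+q[:,1].max())/2,np.percentile(q[:,2],90)],4))
E
python3 wl.py w1.png; python3 ax.py
```

```text
t: 2.55
position: [0.4383, -0.203, 0.2671]
eef_rot: [0.998, 0.066, 0.0, 0.0]
wrist_force: [0.5, -0.2, 0.1]
width: 0.0853
t: 3.55
position: [0.4573, 0.2343, 0.2676]
eef_rot: [0.81, 0.587, 0.002, -0.002]
wrist_force: [0.2, -0.3, 0.1]
width: 0.0855
3.55 [0.45734779 0.23427495 0.26756506] [0.31174026 0.95015395 0.00504761] [ 0.05850005  0.3765502  -0.85153716  1.97176618  0.34581053  0.94002431
  0.28867887]
0.352 203 [0.3077 0.3263 0.317  0.0754]
0.364 300 [0.2921 0.3241 0.3081 0.0746]
0.376 396 [0.2907 0.3368 0.3137 0.0746]
0.388 240 [0.3016 0.3347 0.3182 0.0748]
0.4 291 [0.2944 0.3197 0.307  0.0789]
0.412 341 [0.2921 0.3196 0.3058 0.0796]
0.424 330 [0.2896 0.3172 0.3034 0.0796]
0.436 331 [0.2871 0.3145 0.3008 0.0793]
0.448 324 [0.2843 0.3131 0.2987 0.0794]
0.46 319 [0.2816 0.3109 0.2962 0.0794]
0.472 300 [0.2795 0.3072 0.2933 0.0793]
0.484 297 [0.2772 0.3057 0.2914 0.0795]
0.496 287 [0.2747 0.3029 0.2888 0.0795]
0.508 215 [0.2739 0.3009 0.2874 0.0786]
0.52 165 [0.2741 0.2969 0.2855 0.0749]
0.532 206 [0.2581 0.291  0.2745 0.0748]
0.544 270 [0.2568 0.3024 0.2796 0.0747]
0.556 176 [0.2678 0.2999 0.2838 0.0747]
0.568 257 [0.2542 0.2846 0.2694 0.0784]
0.58 436 [0.2456 0.2932 0.2694 0.0812]
0.592 409 [0.2441 0.2935 0.2688 0.0818]
0.604 311 [0.2449 0.2929 0.2689 0.0813]
0.616 88 [0.2512 0.2857 0.2684 0.0798]
```

View pics/w1.png

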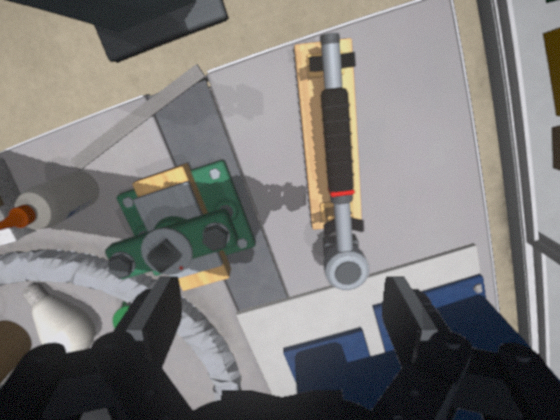

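```bash
python3 - <<'E'
from h import *
s=env.read_state(); img=cv2.imread('pics/w1.png'); 
C=np.load('C.npy')
t=C[(abs(C[:,0]-.498)<.03)&(abs(C[:,1]-.096)<.03)&(C[:,2]>.105)&(C[:,2]<.13)]
for z in (.108,.112,.117,.120):
    q=t[t[:,2]>z]; print(z,len(q),q.mean(0),(q.min(0)+q.max(0))/2,cv2.minAreaRect((q[:,:2]*1000).astype(np.float32)))
for lo,hi,n in ((.02,.065,'nutR'),(.125,.175,'nutL')):
    q=C[(abs(C[:,0]-.498)<.03)&(C[:,1]>lo)&(C[:,1]<hi)&(C[:,2]>.0985)&(C[:,2]<.11)]; print(n,len(q),q.mean(0),(q.min(0)+q.max(0))/2)
# rectify top plane z=.122: 60mm square at 8px/mm, cols = -y, rows = -x
c,R,o=pose('wrist',s); n=480
g=np.mgrid[0:n,0:n]; X=.498+.03-g[0]/8000; Y=.096+.03-g[1]/8000
p=np.stack([X.ravel(),Y.ravel(),np.full(n*n,.122)],1); pc=(p-o)@R
uv,_=cv2.projectPoints(pc.reshape(-1,1,3),np.zeros(3),np.zeros(3),np.array(c['mtx']),np.array(c['dist_coeffs'])); uv=uv.reshape(n,n,2).astype(np.float32)
cv2.imwrite('pics/r1.png',cv2.remap(img,uv[...,0],uv[...,1],cv2.INTER_CUBIC))
# tall obstacles ahead
q=C[(C[:,2]>.1)&(C[:,0]>.6)]; print(len(q), q.min(0) if len(q) else '')
E
```

```text
0.108 595 [0.49635704 0.0981722  0.11832446] [0.49857711 0.09529851 0.11591269] ((498.4751892089844, 95.5927505493164), (24.835289001464844, 24.594804763793945), 22.37343406677246)
0.112 534 [0.49671356 0.09767948 0.1192658 ] [0.49857711 0.09650143 0.11786362] ((498.34283447265625, 95.85797882080078), (23.946054458618164, 23.632116317749023), 18.819730758666992)
0.117 387 [0.49761541 0.09659386 0.12104333] [0.49863066 0.09548448 0.12036695] ((498.350341796875, 95.6661148071289), (20.940174102783203, 20.723957061767578), 22.613203048706055)
0.12 310 [0.4982654  0.0958611  0.12166914] [0.4980836  0.09576882 0.12185937] ((498.22515869140625, 95.5101318359375), (18.826196670532227, 19.53617286682129), 18.34175682067871)
nutR 445 [0.49786535 0.04196416 0.10376642] [0.49911586 0.04061546 0.10242235]
nutL 489 [0.49816966 0.15083856 0.10384801] [0.49931537 0.15043223 0.10241932]
2125 [0.71635312 0.18747465 0.10004073]
```

View pics/r1.png

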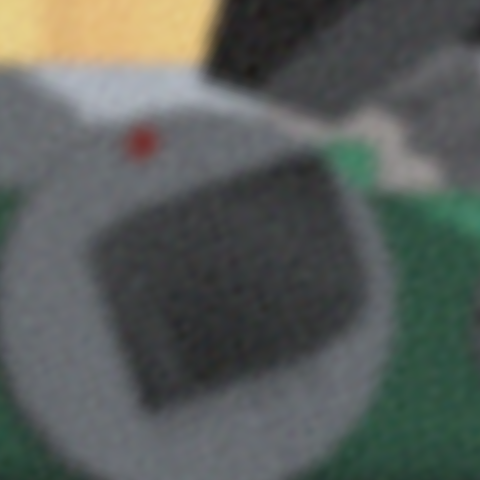

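```bash
python3 -m inch '[[[1.0,2.9,-2.2,0,0,3.4,0],[1.0,2.9,-2.2,0,0,3.4,0],[0,0,-4.5,0,0,0,0],[0,0,-4.5,0,0,0,0],[0,0,-4.0,0,0,0,0],[0,0,-2.0,0,0,0,0],[0,0,0,0,0,0,0]]]' 110; python3 -c "
from h import *
s=env.read_state();print(s['position'],Rn.from_quat(s['eef_rot']).as_matrix())"
```

```text
t: 4.3
position: [0.4773, 0.2828, 0.0702]
eef_rot: [0.778, 0.629, -0.003, 0.0]
wrist_force: [-0.6, -0.3, -1.1]
width: 0.0851
[0.47725897 0.2827786  0.07021886] [[ 0.20992752  0.97770933 -0.00386113]
 [ 0.97770766 -0.20994111 -0.00353147]
 [-0.00426336 -0.0030337  -0.99998631]]
```

```bash
python3 -m inch '[[[-0.1,1.0,-0.8,0,0,0.7,0],[0,0,-1.6,0,0,0,0],[0,0,0,0,0,0,0],[0,0,0,0,0,0,255],[0,0,0,0,0,0,255],[0,0,0,0,0,0,255],[0,0,0,0,0,0,255],[0,0,0,0,0,0,255],[0,0,0,0,0,0,255],[0,0,0,0,0,0,255]]]' 110
```

```text
t: 5.3
position: [0.4772, 0.2936, 0.0495]
eef_rot: [0.774, 0.634, -0.001, 0.001]
wrist_force: [-1.7, -5.3, 10.4]
width: 0.0216
```

```bash
python3 -m inch '[[[0,0,0,0,0,0,255],[0,0,0.5,0,0,0,255],[0,0,1.5,0,0,0,255],[0,0,3,0,0,0,255],[0,0,4,0,0,0,255],[0,0,4,0,0,0,255],[0,0,4,0,0,0,255],[0,0,0,0,0,0,255]]]'; python3 - <<'E'
from h import *
s,i,d=cam('scene'); cv2.imwrite('pics/s2.png',cv2.resize(i[100:340,80:360],None,fx=2.8,fy=2.8)[:,:,::-1])
print(s['position'],s['width'],s['wrist_force'],s['torque'],Rn.from_quat(s['eef_rot']).as_matrix())
print(s['joint_pos'])
E
```

```text
t: 6.1
position: [0.4785, 0.2977, 0.2246]
eef_rot: [0.773, 0.634, 0.004, 0.0]
wrist_force: [0.0, 0.8, -4.8]
width: 0.0213
[0.47853683 0.29768511 0.22461977] 0.021323375411605096 [ 0.03096278  0.78480673 -4.77232091] [ 0.07438964  0.08143919 -0.05513401] [[ 0.19576362  0.98062844  0.00666848]
 [ 0.98063127 -0.19579839  0.00503065]
 [ 0.00623888  0.0055545  -0.99996511]]
[-0.07807019  0.49393985 -0.82928754  1.92598554  0.46019842  0.91186661
  0.23836872]
```

View pics/s2.png

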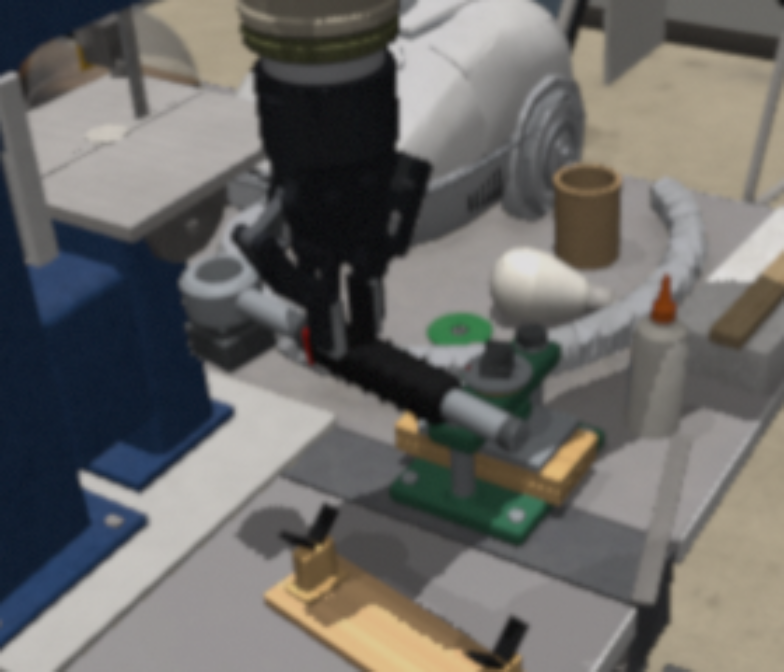

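```bash
cat > held.py <<'E'
from h import *
import sys
n=sys.argv[1] if len(sys.argv)>1 else 'wrist'
s,i,d=cam(n); C=cloud(n,s,d,np.ones((420,560),bool))
p=np.array(s['position']); R=Rn.from_quat(s['eef_rot']).as_matrix()
f=R[:,1]*np.array([1,1,0]); f/=np.linalg.norm(f); 
l=np.array([-f[1],f[0],0])
D=C-p; L=np.c_[D@f,D@l,D[:,2]]   # along head, left, up
print('t',s['t'],'tcp',p.round(4),'fyaw',np.degrees(np.arctan2(f[1],f[0])).round(2),'F',np.round(s['wrist_force'],1))
W=L[(abs(L[:,1])<.04)&(L[:,2]>.0)&(L[:,2]<.04)&(L[:,0]>-.14)&(L[:,0]<.16)]
for a in np.arange(-.13,.16,.012):
    q=W[abs(W[:,0]-a)<.006]
    if len(q)>9: print(round(a,3),len(q),np.round([q[:,1].min(),q[:,1].max(),(q[:,1].min()+q[:,1].max())/2,np.percentile(q[:,2],90)],4))
h=W[(W[:,0]>.085)&(W[:,2]>.02)]
if len(h)>20:
    c,r=cv2.minEnclosingCircle((h[:,:2]*1000).astype(np.float32)); print('head',c,r,np.percentile(h[:,2],[50,95]))
    w=p+f*c[0]/1000+l*c[1]/1000; print('head world',w.round(4))
E
python3 held.py; python3 held.py top
```

```text
t 6.15 tcp [0.4779 0.2963 0.2219] fyaw -11.32 F [-0.5 -0.3 -4. ]
-0.118 115 [-0.0094  0.0078 -0.0008  0.0254]
-0.106 1676 [-0.0097  0.0085 -0.0006  0.026 ]
-0.094 1572 [-0.0098  0.0085 -0.0007  0.0258]
-0.082 1667 [-0.0124  0.0119 -0.0003  0.0285]
-0.07 2168 [-0.0134  0.0127 -0.0003  0.0301]
-0.058 1954 [-0.0133  0.0131 -0.0001  0.0301]
-0.046 1821 [-0.0137  0.0127 -0.0005  0.03  ]
-0.034 1690 [-0.0137  0.0127 -0.0005  0.0299]
-0.022 1551 [-0.0138  0.0129 -0.0005  0.0298]
-0.01 2139 [-0.0249  0.0242 -0.0003  0.0374]
0.002 1215 [-0.0111  0.0106 -0.0003  0.03  ]
0.014 1070 [-0.0117  0.0113 -0.0002  0.0294]
0.026 883 [-0.0127  0.0123 -0.0002  0.0291]
0.038 550 [-0.0126  0.0112 -0.0007  0.0277]
0.05 602 [-0.0094  0.0084 -0.0005  0.0246]
0.062 575 [-0.0097  0.0082 -0.0008  0.0245]
0.074 244 [-0.0098  0.0084 -0.0007  0.0244]
t 6.2 tcp [0.4773 0.2951 0.2198] fyaw -11.33 F [-0.2 -0.2 -4. ]
-0.13 24 [-0.0096  0.0091 -0.0003  0.0274]
-0.118 33 [-0.0091  0.0077 -0.0007  0.0294]
-0.106 32 [-0.0088  0.0081 -0.0004  0.0267]
-0.094 12 [-0.0091  0.006  -0.0016  0.0267]
0.038 17 [-0.0108  0.0058 -0.0025  0.0279]
0.05 34 [-0.0109  0.0068 -0.002   0.0255]
0.062 33 [-0.0107  0.0078 -0.0015  0.0254]
0.074 33 [-0.0109  0.0069 -0.002   0.0278]
0.086 30 [-0.0102  0.0072 -0.0015  0.0262]
0.098 70 [-0.0231  0.0196 -0.0017  0.0318]
0.11 98 [-0.0279  0.0233 -0.0023  0.032 ]
0.122 94 [-0.0272  0.0242 -0.0015  0.0324]
0.134 66 [-0.0233  0.0214 -0.001   0.0322]
head (113.74699401855469, 0.2078418731689453) 28.782785415649414 [0.02814472 0.03299446]
head world [0.5888 0.273  0.2198]
```

```bash
cat >> held.py <<'E'
print('edges')
for a in list(np.arange(-.094,-.07,.002))+list(np.arange(.02,.05,.002)):
    q=W[(abs(W[:,0]-a)<.001)&(abs(W[:,1])<.006)]
    if len(q)>5: print(round(a,3),np.round(np.median(q[:,2]),4),end='; ')
cv2.imwrite('pics/h_%s.png'%n,i[:,:,::-1])
for q in env.regions_of(n,'wrench')[:1]:
    m=q['mask']; P=cloud(n,s,d,m)-p; P=np.c_[P@f,P@l,P[:,2]]; P=P[(P[:,2]>-.07)&(P[:,2]<.05)]; print('\nmask',q['score'],np.percentile(P[:,0],[.3,1,99,99.7]))
E
python3 held.py | sed -n '/edges/,$p'; python3 held.py top| sed -n '/head/,$p'; python3 held.py scene| sed -n '/head/,$p'
```

```text
edges
-0.094 0.0251; -0.092 0.0252; -0.09 0.0252; -0.088 0.0248; -0.086 0.0252; -0.084 0.0252; -0.082 0.0251; -0.08 0.0253; -0.078 0.0284; -0.076 0.0291; -0.074 0.0298; -0.072 0.0297; 0.02 0.0287; 0.022 0.0283; 0.024 0.0284; 0.026 0.0286; 0.028 0.0279; 0.03 0.0272; 0.032 0.0271; 0.034 0.0273; 0.036 0.0271; 0.038 0.0265; 0.04 0.0241; 0.042 0.0236; 0.044 0.0238; 0.046 0.0237; 0.048 0.0237; 
mask 0.74 [-0.1123734  -0.11127079  0.09932794  0.10090021]
head (113.4954833984375, -1.4422895908355713) 28.23257827758789 [0.02819343 0.03339589]
head world [0.5875 0.2708 0.2175]
edges

mask 0.6 [-0.13075554 -0.12869106  0.13945091  0.14076544]
head (113.58766174316406, 3.517624616622925) 28.512773513793945 [0.0268217  0.02971083]
head world [0.5886 0.276  0.2175]
edges
-0.092 0.0239; -0.09 0.0241; -0.084 0.0237; -0.08 0.0245; -0.078 0.0266; -0.076 0.0272; -0.074 0.0282; 0.044 0.0227; 
mask 0.89 [-0.13096946 -0.13010886  0.13594618  0.13826452]
```

View pics/h_wrist.png

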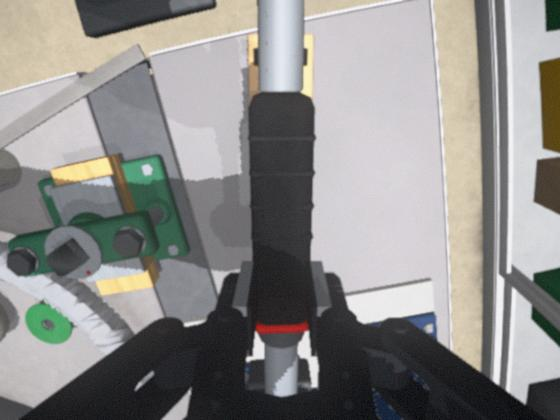

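```bash
python3 -m inch '[[[-0.2,-1.1,0,0,0,-7.3,255],[-0.2,-1.1,0,0,0,-7.3,255],[-0.2,-1.1,0,0,0,-7.3,255],[-0.3,-1.1,0,0,0,-7.3,255],[-0.3,-1.1,0,0,0,-7.3,255],[-0.3,-1.1,0,0,0,-7.3,255],[-0.3,-1.1,-1,0,0,-7.2,255],[-0.3,-1.1,-2,0,0,-7.2,255],[0,0,0,0,0,0,255],[0,0,0,0,0,0,255],[0,0,0,0,0,0,255]]]'; python3 - <<'E'
from h import *
s=env.read_state();R=Rn.from_quat(s['eef_rot']).as_matrix();f=R[:,1];print(s['position'],np.degrees(np.arctan2(f[1],f[0])),R[2],s['joint_pos'])
for n in ('scene','top'):
    s,i,d=cam(n);C=cloud(n,s,d,np.ones((420,560),bool)); a={'scene':i[170:290,190:330],'top':i[160:240,210:310]}[n]
    cv2.imwrite('pics/p_%s.png'%n,cv2.resize(a,(560,int(560*a.shape[0]/a.shape[1])),interpolation=cv2.INTER_CUBIC)[:,:,::-1])
    q=C[(abs(C[:,0]-.498)<.045)&(abs(C[:,1]-.096)<.045)&(C[:,2]>.188)&(C[:,2]<.215)]
    print(n,len(q),cv2.minEnclosingCircle((q[:,:2]*1000).astype(np.float32)),q.mean(0),q.min(0),q.max(0))
E
```

```text
t: 7.65
position: [0.4568, 0.2086, 0.1894]
eef_rot: [0.984, 0.18, 0.001, -0.001]
wrist_force: [0.7, -0.3, -4.0]
width: 0.0217
[0.4567553  0.20856352 0.18944172] -69.30451153884111 [ 1.23418797e-03 -8.15229495e-04 -9.99998906e-01] [-0.12850456  0.40422695 -0.55213189  2.09716499  0.3178599   0.71907113
 -0.52502386]
scene 68 ((496.9028015136719, 115.73103332519531), 24.544191360473633) [0.50538802 0.11773611 0.20395457] [0.47380284 0.10577423 0.18860284] [0.52062532 0.13899421 0.21488856]
top 117 ((491.8697509765625, 107.61780548095703), 36.423683166503906) [0.49108343 0.10995249 0.21099458] [0.47265323 0.07169114 0.19174953] [0.52233065 0.14048358 0.21499121]
```

```bash
cat > hd.py <<'E'
from h import *
s=env.read_state();R=Rn.from_quat(s['eef_rot']).as_matrix();f=R[:,1];p=s['position'];print(s['t'],p,np.degrees(np.arctan2(f[1],f[0])))
f=np.array([f[0],f[1],0]);l=np.array([-f[1],f[0],0]);print('expected head',p+.119*f)
for n in ('scene','top'):
    P=[]
    for k in range(3):
        s,i,d=cam(n);C=cloud(n,s,d,np.ones((420,560),bool))-p
        L=np.c_[C@f,C@l,C[:,2]]; P.append(L[(L[:,0]>.08)&(L[:,0]<.16)&(abs(L[:,1])<.04)&(L[:,2]>.016)&(L[:,2]<.045)])
    for q in P:
        t=q[q[:,2]>.024]; 
        print(n,len(q),'maxalong',np.percentile(q[:,0],[97,99.5]).round(4),'lat',np.percentile(q[:,1],[1,99]).round(4),'zmed',np.median(t[:,2]).round(4))
a=cam('scene')[1][170:290,190:330]; cv2.imwrite('pics/p_scene.png',cv2.resize(a,None,fx=5,fy=5,interpolation=cv2.INTER_CUBIC)[:,:,::-1])
E
python3 hd.py
```

```text
7.75 [0.45669221 0.20824738 0.18939602] -69.38365580097657
expected head [0.49859313 0.09686826 0.18939602]
scene 99 maxalong [0.1352 0.138 ] lat [-0.0194  0.0229] zmed 0.028
scene 103 maxalong [0.1359 0.1384] lat [-0.0198  0.0222] zmed 0.0278
scene 102 maxalong [0.1367 0.1383] lat [-0.0198  0.0228] zmed 0.0278
top 338 maxalong [0.1405 0.143 ] lat [-0.0254  0.0223] zmed 0.0284
top 337 maxalong [0.1405 0.143 ] lat [-0.0252  0.0224] zmed 0.0288
top 336 maxalong [0.1405 0.1429] lat [-0.0254  0.0218] zmed 0.0286
```

View pics/p_scene.png

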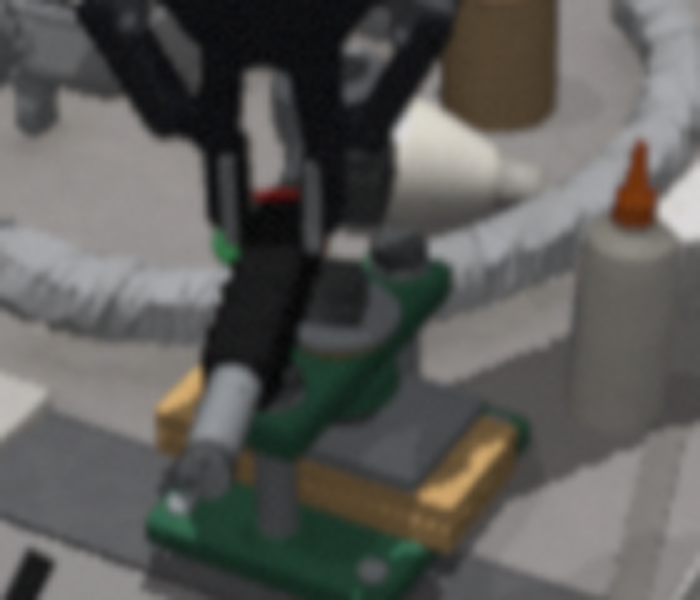

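```bash
python3 -m inch '[[[0.05,-0.2,-1.2,0,0,0,255],[0,0,-1.2,0,0,0,255],[0,0,-0.8,0,0,0,255],[0,0,0,0,0,0,255],[0,0,-0.5,0,0,0,255],[0,0,-0.5,0,0,0,255],[0,0,0,0,0,0,255]]]'; python3 -m inch '[[[0,0,-0.3,0,0,0,255],[0,0,-0.3,0,0,0,255],[0,0,0,0,0,0,255]]]'
```

```text
t: 8.8
position: [0.4571, 0.2055, 0.1465]
eef_rot: [0.984, 0.178, 0.0, -0.0]
wrist_force: [1.5, -0.3, -3.6]
width: 0.0214
t: 9.1
position: [0.4572, 0.2056, 0.1407]
eef_rot: [0.984, 0.178, 0.001, -0.0]
wrist_force: [2.7, 0.8, -4.1]
width: 0.0217
```

```bash
python3 -m inch '[[[0,0,-0.3,0,0,0,255],[0,0,-0.2,0,0,0,255],[0,0,0,0,0,0,255]]]'; python3 -m inch '[[[0,0,-0.2,0,0,0,255],[0,0,-0.2,0,0,0,255],[0,0,0,0,0,0,255],[0,0,0,0,0,0,255]]]'; python3 -c "
from h import *
s=env.read_state();print(s['position'],s['wrist_force'],s['torque'])"
```

```text
t: 9.4
position: [0.457, 0.2055, 0.1356]
eef_rot: [0.984, 0.178, 0.0, -0.0]
wrist_force: [3.3, 2.7, -3.7]
width: 0.0216
t: 9.8
position: [0.4569, 0.2061, 0.1319]
eef_rot: [0.984, 0.178, 0.0, -0.0]
wrist_force: [3.3, 4.7, -1.2]
width: 0.0215
[0.45687926 0.20607241 0.1319245 ] [ 3.26799525  4.65905683 -1.2306365 ] [ 1.02460868 -0.81767443  0.33759539]
```

```bash
python3 -m inch '[[[0,0.1,-0.1,0,0,0,255],[0,0,0,0,0,0,255],[0,0,0,0,0,0,255]]]'; python3 - <<'E'
import numpy as np
from h import *
s=env.read_state();print(s['position'],s['wrist_force'],s['torque'])
p=np.array(s['position'])[:2];v=p-np.array([.4983,.0957]);print(np.hypot(*v))
r=.118;a0=110.5
for k in range(0,54,3):
    f=lambda a:r*100*np.array([np.cos(np.radians(a)),np.sin(np.radians(a))])
    print(k,k+3,(f(a0-k-3)-f(a0-k)).round(3))
E
```

```text
t: 10.1
position: [0.4567, 0.2066, 0.1308]
eef_rot: [0.984, 0.178, 0.0, -0.0]
wrist_force: [2.6, 4.7, -0.6]
width: 0.0212
[0.45674386 0.20656385 0.13083193] [ 2.62617469  4.65889943 -0.55281219] [ 0.93863625 -0.74764131  0.42309265]
0.11839639528170202
0 3 [0.584 0.201]
3 6 [0.594 0.17 ]
6 9 [0.602 0.139]
9 12 [0.608 0.107]
12 15 [0.613 0.075]
15 18 [0.616 0.043]
18 21 [0.618 0.011]
21 24 [ 0.617 -0.022]
24 27 [ 0.615 -0.054]
27 30 [ 0.612 -0.086]
30 33 [ 0.606 -0.118]
33 36 [ 0.599 -0.149]
36 39 [ 0.591 -0.181]
39 42 [ 0.581 -0.211]
42 45 [ 0.569 -0.241]
45 48 [ 0.555 -0.271]
48 51 [ 0.54 -0.3 ]
51 54 [ 0.524 -0.327]
```

```bash
python3 -m inch '[[[0.58,0.2,0,0,0,-3,255],[0.59,0.17,0,0,0,-3,255],[0.6,0.14,0,0,0,-3,255],[0.61,0.11,0,0,0,-3,255],[0.61,0.08,0,0,0,-3,255]]]'; cat > st.py <<'E'
from h import *
s=env.read_state();p=np.array(s['position']);v=p[:2]-np.array([.4983,.0957]);a=np.arctan2(v[1],v[0])
F=np.array(s['wrist_force']);f=Rn.from_quat(s['eef_rot']).as_matrix()[:,1]
t=np.array([-np.sin(a),np.cos(a)]);print('t',s['t'],'ang',110.6-np.degrees(a),'yaw turned',-69.3-np.degrees(np.arctan2(f[1],f[0])),'r',np.hypot(*v),'z',p[2],'Ftan(ccw)',F[:2]@t,'Frad',F[:2]@v/np.hypot(*v),'Fz',F[2],'Tz',s['torque'][2])
E
python3 st.py
```

```text
t: 10.6
position: [0.486, 0.2144, 0.1309]
eef_rot: [0.999, 0.048, -0.0, -0.0]
wrist_force: [-0.0, 6.4, 1.2]
width: 0.0215
t 10.6 ang 14.669354478987188 yaw turned 15.189690514653662 r 0.11933368933853583 z 0.13090225063497446 Ftan(ccw) -0.6173312858715383 Frad 6.351320129736145 Fz 1.1600499252478247 Tz 0.931955400485191
```

```bash
sed -i '$a M=s["torque"][2]+v[0]*F[1]-v[1]*F[0];print("M",M)' st.py; python3 st.py|tail -1; python3 -m inch '[[[0.41,0.03,0,0,0,-2,255],[0.41,0.02,0,0,0,-2,255]]]'|head -1;python3 st.py;  python3 -m inch '[[[0.41,0.01,0,0,0,-2,255],[0.2,0,0,0,0,-1,255]]]'|head -1;python3 st.py
```

```text
M 0.858286980598038
t: 10.8
t 10.8 ang 18.630489901815196 yaw turned 19.152241092478917 r 0.1193423275790436 z 0.1308988109580572 Ftan(ccw) 0.2301859087964186 Frad 6.773631558339461 Fz 1.6143993240619388 Tz 0.9776530188052948
M 1.0051239409369568
t: 11.0
t 11.0 ang 21.64654864043925 yaw turned 22.157200611133874 r 0.1193959990877677 z 0.13094274541966067 Ftan(ccw) 0.6336097182621047 Frad 6.720576672849585 Fz 1.3078785733951181 Tz 0.9986659524023387
M 1.0743164177459616
```

```bash
for k in 1; do python3 -m inch '[[[0.41,-0.02,0,0,0,-2,255]]]'|head -1;python3 st.py;  python3 -m inch '[[[0.31,-0.02,0,0,0,-1.5,255]]]'|head -1;python3 st.py; done
```

```text
t: 11.1
t 11.1 ang 23.428120051545434 yaw turned 24.093135577366027 r 0.11937031999247233 z 0.13092388430074778 Ftan(ccw) -0.04276641501778364 Frad 6.05192519071191 Fz 1.6089975650391728 Tz 1.0246569606157545
M 1.0195519199701508
t: 11.2
t 11.2 ang 25.067957946526576 yaw turned 25.642136370135248 r 0.11940456499174573 z 0.13094964130694256 Ftan(ccw) 0.5594602825040206 Frad 6.230163491577249 Fz 0.7862973053842506 Tz 1.0190823403746805
M 1.0858844520372322
```

```bash
python3 -m inch '[[[0.31,-0.03,0,0,0,-1.5,255]]]'|head -1;python3 st.py|cut -c1-60;  python3 -m inch '[[[0.31,-0.03,0,0,0,-1.5,255]]]'|head -1;python3 st.py
```

```text
t: 11.3
t 11.3 ang 26.540888777311395 yaw turned 27.120628518743118 
M 0.9801123905328863
t: 11.4
t 11.4 ang 28.027527146727437 yaw turned 28.623836277005722 r 0.11938717285117095 z 0.1309347379731674 Ftan(ccw) 0.29963202209866774 Frad 6.14606193548037 Fz 2.114300282739576 Tz 1.0063368650929163
M 1.0421090851069557
```

```bash
python3 -m inch '[[[0.3,-0.04,0,0,0,-1.5,255]]]'|head -1;python3 st.py; python3 -m inch '[[[0,0,0,0,0,0,255]]]'|head -1;python3 st.py
```

```text
t: 11.5
t 11.5 ang 29.4867381026921 yaw turned 30.116181569696167 r 0.11948334598192473 z 0.1309335415636624 Ftan(ccw) 0.9074882954618763 Frad 7.122680518307859 Fz 0.795185720643887 Tz 1.056225455239601
M 1.1646551932208198
t: 11.6
t 11.6 ang 29.664942638176512 yaw turned 30.143986730472378 r 0.11945156783159744 z 0.13095752132081345 Ftan(ccw) -0.6102565230715262 Frad 6.268880442029249 Fz 1.121132842610539 Tz 0.8656289539410724
M 0.7927328554807193
```

```bash
python3 -m inch '[[[0.3,-0.05,0,0,0,-1.5,255]]]'|head -1;python3 st.py
```

```text
t: 11.7
t 11.7 ang 30.804317043799912 yaw turned 31.55911490226866 r 0.1194586008292689 z 0.1309248588443659 Ftan(ccw) 0.838596794186692 Frad 6.640652741646172 Fz 1.4118811699114688 Tz 1.1350606180451845
M 1.2352382177386372
```

```bash
python3 -m inch '[[[0.2,-0.04,0,0,0,-1,255]]]'|head -1;python3 st.py
```

```text
t: 11.8
t 11.8 ang 31.963203063814433 yaw turned 32.61701082833322 r 0.11948166015538718 z 0.13096490789200296 Ftan(ccw) 0.9025429719887942 Frad 7.639631833723665 Fz 1.0792107184923843 Tz 1.004085870359474
M 1.1119232030142723
```

```bash
python3 -m inch '[[[0.2,-0.04,0,0,0,-1,255]]]'|head -1;python3 st.py
```

```text
t: 11.9
t 11.9 ang 32.90157293610902 yaw turned 33.59656282476044 r 0.1194977454297978 z 0.13096171052643335 Ftan(ccw) 1.5197892238494943 Frad 5.535677344549869 Fz 1.904631461942294 Tz 1.1293882372105093
M 1.3109996229890262
```

```bash
python3 -m inch '[[[0.2,-0.04,0,0,0,-1,255]]]'|head -1;python3 st.py
```

```text
t: 12.0
t 12.0 ang 33.90396239079891 yaw turned 34.59326466687578 r 0.11949913057123725 z 0.13094119149987254 Ftan(ccw) 0.7264311339514666 Frad 6.339576411494182 Fz 2.391755775016608 Tz 1.0679796567997226
M 1.1547875457268009
```

```bash
python3 -m inch '[[[0.2,-0.05,0,0,0,-1,255]]]'|head -1;python3 st.py
```

```text
t: 12.1
t 12.1 ang 34.87770894303273 yaw turned 35.58969101574587 r 0.11950262430324503 z 0.1309423631664235 Ftan(ccw) 0.8992302450374662 Frad 6.367554417382015 Fz 0.7153239165976735 Tz 1.1005152587864022
M 1.2079756329212294
```

```bash
python3 -m inch '[[[0.2,-0.05,0,0,0,-1,255]]]'|head -1;python3 st.py
```

```text
t: 12.2
t 12.2 ang 35.87646903764143 yaw turned 36.5916261715672 r 0.11956452744079542 z 0.13094857083594677 Ftan(ccw) 0.37434379481167135 Frad 5.231391402671374 Fz 1.4097422169217428 Tz 1.0341025872729777
M 1.0788608262000294
```

```bash
python3 -m inch '[[[0.2,-0.05,0,0,0,-1,255]]]'|head -1;python3 st.py
```

```text
t: 12.3
t 12.3 ang 36.85924352458217 yaw turned 37.594084699268564 r 0.1195313365540168 z 0.13092637169848587 Ftan(ccw) 1.7159918978997992 Frad 6.396392361330926 Fz 1.3405051362444715 Tz 1.1253810360783205
M 1.3304958411501473
```

```bash
python3 held.py | head -14; python3 st.py|tail -1
```

```text
t 12.3 tcp [0.5318 0.2105 0.1309] fyaw -106.89 F [0.1 6.6 1.3]
-0.118 224 [-0.0124  0.0053 -0.0036  0.0233]
-0.106 1590 [-0.0124  0.0058 -0.0033  0.0238]
-0.094 1535 [-0.0123  0.0059 -0.0032  0.0239]
-0.082 1617 [-0.0141  0.0101 -0.002   0.0271]
-0.07 2118 [-0.0152  0.0117 -0.0018  0.0288]
-0.058 1918 [-0.0146  0.0114 -0.0016  0.029 ]
-0.046 1805 [-0.0144  0.0121 -0.0012  0.0291]
-0.034 1693 [-0.014   0.0125 -0.0007  0.0293]
-0.022 1557 [-0.0136  0.013  -0.0003  0.0294]
-0.01 2136 [-0.0238  0.0251  0.0006  0.0373]
0.002 1234 [-0.0104  0.0114  0.0005  0.0302]
0.014 1103 [-0.011   0.012   0.0005  0.0299]
0.026 894 [-0.0118  0.0131  0.0007  0.03  ]
M 1.2002617099598254
```

```bash
python3 -m inch '[[[0.2,-0.06,0,0,0,-1,255]]]'|head -1;python3 st.py
```

```text
t: 12.5
t 12.5 ang 37.76298567928241 yaw turned 38.545201225939365 r 0.11956932833698469 z 0.1309145246802826 Ftan(ccw) 0.6451614719471492 Frad 6.310776609896809 Fz 0.734943812739837 Tz 1.1403385796878942
M 1.2174801035575153
```

```bash
python3 -m inch '[[[0.2,-0.06,0,0,0,-1,255]]]'|head -1;python3 st.py
```

```text
t: 12.6
t 12.6 ang 38.83946684507893 yaw turned 39.59629018885752 r 0.11955766999831514 z 0.13091705512708893 Ftan(ccw) 0.7477919403799733 Frad 6.131892122002009 Fz 0.5367898725271216 Tz 1.0540790448051263
M 1.1434833068404748
```

```bash
python3 -m inch '[[[0.2,-0.07,0,0,0,-1,255]]]'|head -1;python3 st.py
```

```text
t: 12.7
t 12.7 ang 39.91407443646969 yaw turned 40.60099564469837 r 0.11959540794090387 z 0.13093132093893073 Ftan(ccw) 0.46932802178606753 Frad 5.3203645597878175 Fz 0.5465127286800413 Tz 1.0431692295766528
M 1.099298705800255
```

```bash
python3 -m inch '[[[0.2,-0.07,0,0,0,-1,255]]]'|head -1;python3 st.py
```

```text
t: 12.8
t 12.8 ang 41.034638692949244 yaw turned 41.621276110335984 r 0.11960608818445463 z 0.1309456558334931 Ftan(ccw) -1.076246829093158 Frad 6.1507262735528245 Fz -0.024994129991426417 Tz 0.9560623041966957
M 0.82733663104794
```

```bash
python3 held.py | head -14; python3 st.py; python3 -m inch '[[[0.1,-0.03,0,0,0,-0.5,255]]]'|head -1;python3 st.py
```

```text
t 12.8 tcp [0.5401 0.2078 0.1309] fyaw -110.92 F [ 3.2  5.4 -0. ]
-0.118 230 [-0.012   0.0057 -0.0032  0.0236]
-0.106 1584 [-0.0121  0.0062 -0.003   0.0237]
-0.094 1542 [-0.012   0.0063 -0.0029  0.0239]
-0.082 1619 [-0.0142  0.0104 -0.0019  0.027 ]
-0.07 2097 [-0.0149  0.0116 -0.0016  0.0288]
-0.058 1899 [-0.0145  0.0119 -0.0013  0.029 ]
-0.046 1832 [-0.0142  0.0121 -0.001   0.0292]
-0.034 1691 [-0.0138  0.0127 -0.0005  0.0293]
-0.022 1562 [-0.0134  0.0132 -0.0001  0.0294]
-0.01 2130 [-0.024   0.025   0.0005  0.0374]
0.002 1237 [-0.0103  0.0114  0.0005  0.0302]
0.014 1093 [-0.011   0.0119  0.0005  0.0299]
0.026 902 [-0.0117  0.013   0.0007  0.0299]
t 12.9 ang 41.214094618670174 yaw turned 41.652514821248815 r 0.11963795214436308 z 0.1309766403459616 Ftan(ccw) -0.6754004122966056 Frad 5.236666435169082 Fz 0.4470744666875682 Tz 0.9076587765251763
M 0.8268552543205518
t: 13.0
t 13.0 ang 41.64229884896872 yaw turned 42.10691819246833 r 0.11959832597774132 z 0.13098534802007486 Ftan(ccw) -0.8259241101246261 Frad 5.203240049037648 Fz 0.557574426701104 Tz 0.8691831649842491
M 0.770404024028688
```

```bash
python3 -m inch '[[[0.2,-0.08,0,0,0,-1,255]]]'|head -1;python3 st.py; python3 -m inch '[[[0.1,-0.03,0,0,0,-0.5,255]]]'|head -1;python3 st.py
```

```text
t: 13.1
t 13.1 ang 42.74956680509001 yaw turned 43.13067375889288 r 0.11960243313094651 z 0.13100148599512557 Ftan(ccw) -1.0688184523342619 Frad 6.096850624217063 Fz -0.009044548985145437 Tz 0.7382610180195405
M 0.61042773054511
t: 13.2
t 13.2 ang 43.39799131985349 yaw turned 43.67980445451964 r 0.1196245564109807 z 0.1310157633018544 Ftan(ccw) 0.23235749693470562 Frad 5.329530937417573 Fz 0.5717038973189636 Tz 0.8199228132103967
M 0.8477184757099767
```

```bash
python3 -m inch '[[[0.14,-0.06,0,0,0,-0.7,255]]]'|head -1;python3 st.py; python3 held.py | sed -n '3,4p;12,14p'
```

```text
t: 13.3
t 13.3 ang 43.9080705062092 yaw turned 44.33850808504022 r 0.11962904968329006 z 0.13096106100158883 Ftan(ccw) -0.7266687420943454 Frad 5.870597019514704 Fz 1.4887533820213745 Tz 0.8754950526054427
M 0.7885643615541444
-0.106 1601 [-0.0118  0.0062 -0.0028  0.0238]
-0.094 1527 [-0.0116  0.0063 -0.0027  0.0239]
0.002 1233 [-0.0104  0.0114  0.0005  0.0302]
0.014 1102 [-0.011   0.0119  0.0005  0.0299]
0.026 902 [-0.012   0.0131  0.0005  0.03  ]
```

```bash
python3 -m inch '[[[-0.38,0.16,0,0,0,2,255],[-0.38,0.16,0,0,0,2,255],[0,0,0,0,0,0,255]]]'|head -1;python3 st.py; python3 -m inch '[[[-0.38,0.15,0,0,0,2,255],[0,0,0,0,0,0,255]]]'|head -1;python3 st.py
```

```text
t: 13.7
t 13.7 ang 39.67617050103864 yaw turned 40.219081311940414 r 0.11962416150419192 z 0.13091617088214136 Ftan(ccw) 0.38217587001062897 Frad 5.670070458906752 Fz 1.0037067211737134 Tz 0.9921138819926542
M 1.0378313499898106
t: 13.9
t 13.9 ang 37.49263669998757 yaw turned 38.189393877427136 r 0.11966987817046089 z 0.13079516834288438 Ftan(ccw) 1.739060585013068 Frad 5.32994167660527 Fz 0.7291060324875462 Tz 1.0571423547684633
M 1.2652555231080276
```

```bash
python3 -m inch '[[[-0.39,0.14,0,0,0,2,255],[0,0,0,0,0,0,255]]]'|head -1;python3 st.py; python3 -m inch '[[[-0.39,0.13,0,0,0,2,255],[0,0,0,0,0,0,255]]]'|head -1;python3 st.py
```

```text
t: 14.1
t 14.1 ang 35.92226699630439 yaw turned 36.25948459136639 r 0.11967765422689354 z 0.13083714386702408 Ftan(ccw) -1.3814070739568094 Frad 5.1795573062085944 Fz 0.9470179641621691 Tz 0.7967226450990981
M 0.6313990869555103
t: 14.3
t 14.3 ang 34.25174223130462 yaw turned 34.33853201628544 r 0.11960429182704528 z 0.13083228660051086 Ftan(ccw) -3.300292765296907 Frad 5.0263798591180615 Fz 0.42636152322157495 Tz 0.5814751543441721
M 0.18674597532891457
```

```bash
python3 -m inch '[[[-0.4,0.2,0,0,0,2,255],[-0.2,0.05,0,0,0,1,255],[0,0,0,0,0,0,255]]]'|head -1;python3 st.py;python3 held.py | sed -n '1p;3,4p;12,14p'
```

```text
t: 14.6
t 14.6 ang 31.151253413302157 yaw turned 31.420543182336544 r 0.11966726768770011 z 0.13047985988655797 Ftan(ccw) -4.034338400794616 Frad -1.2769807651019298 Fz -3.054236322475134 Tz 0.5837418112775667
M 0.10096355792690942
t 14.6 tcp [0.5202 0.2133 0.1305] fyaw -100.72 F [ 3.7 -2.  -3.1]
-0.106 1600 [-0.0108  0.0074 -0.0017  0.0231]
-0.094 1547 [-0.0108  0.0075 -0.0017  0.0233]
0.002 1232 [-0.0104  0.0114  0.0005  0.0302]
0.014 1110 [-0.011   0.0119  0.0005  0.0299]
0.026 910 [-0.0119  0.013   0.0005  0.03  ]
```

```bash
python3 -m inch '[[[0.08,0,0.3,0,0,0,255],[0,0,0.6,0,0,0,255],[0,0,1,0,0,0,255],[0,0,1.2,0,0,0,255],[0,0,2,0,0,0,255],[0,0,2.5,0,0,0,255],[0,0,2.5,0,0,0,255],[0,0,0,0,0,0,255],[0,0,0,0,0,0,255],[0,0,0,0,0,0,255]]]'; python3 held.py | sed -n '1p;3,18p'; python3 - <<'E'
from h import *
s,i,d=cam('top');C=cloud('top',s,d,np.ones((420,560),bool)); 
# screw head now visible? yaw
t=C[(abs(C[:,0]-.498)<.03)&(abs(C[:,1]-.096)<.03)];print(t.max(0))
n='wrist'; s,i,d=cam(n); cv2.imwrite('pics/w5.png',i[:,:,::-1])
E
```

```text
t: 15.7
position: [0.5203, 0.2142, 0.2307]
eef_rot: [0.996, -0.094, -0.001, 0.001]
wrist_force: [-0.2, -0.6, -2.5]
width: 0.0216
t 15.7 tcp [0.5203 0.2142 0.2307] fyaw -100.73 F [-0.2 -0.6 -2.5]
-0.106 1658 [-0.0091  0.0092  0.0001  0.026 ]
-0.094 1587 [-0.009   0.0093  0.0001  0.0259]
-0.082 1668 [-0.0116  0.0127  0.0005  0.0287]
-0.07 2146 [-0.0126  0.0138  0.0006  0.0303]
-0.058 1952 [-0.0126  0.0139  0.0007  0.0302]
-0.046 1825 [-0.0127  0.0135  0.0004  0.0301]
-0.034 1680 [-0.0128  0.0135  0.0004  0.03  ]
-0.022 1558 [-0.0128  0.0136  0.0004  0.0299]
-0.01 2141 [-0.0241  0.0251  0.0005  0.0375]
0.002 1215 [-0.0103  0.0114  0.0005  0.0302]
0.014 1073 [-0.0109  0.0121  0.0006  0.0296]
0.026 881 [-0.0119  0.013   0.0006  0.0294]
0.038 541 [-0.0117  0.0119  0.0001  0.0279]
0.05 612 [-0.0087  0.0091  0.0002  0.0247]
0.062 568 [-0.009   0.0089 -0.      0.0246]
0.074 235 [-0.0091  0.0092  0.      0.0243]
[0.52774345 0.1259902  0.70506692]
```

```bash
python3 -m inch '[[[-0.4,0.7,0,0,0,8.1,255],[-0.4,0.7,0,0,0,8.1,255],[-0.4,0.7,0,0,0,8.1,255],[-0.4,0.7,0,0,0,8.1,255],[-0.4,0.7,0,0,0,8.1,255],[-0.4,0.7,0,0,0,8.1,255],[-0.4,0.7,0,0,0,8.1,255],[-0.4,0.7,0,0,0,8.1,255],[-0.4,0.7,0,0,0,8.1,255],[-0.4,0.7,0,0,0,8.1,255],[-0.3,0.9,0,0,0,8.1,255],[0,0,0,0,0,0,255]]]'; python3 -m inch '[[[0,0,0,0,0,0,255],[0,0,0,0,0,0,255],[0,0,0,0,0,0,255]]]'; python3 held.py | sed -n '1p;3,18p;/edges/,$p'; python3 - <<'E'
from h import *
s,img,d=cam('wrist'); c,R,o=pose('wrist',s); n=480
C=cloud('wrist',s,d,np.ones((420,560),bool))
t=C[(abs(C[:,0]-.498)<.03)&(abs(C[:,1]-.096)<.03)&(C[:,2]<.13)]
for z in (.108,.112,.117,.120):
    q=t[t[:,2]>z]; print(z,len(q),cv2.minAreaRect((q[:,:2]*1000).astype(np.float32)))
g=np.mgrid[0:n,0:n]; X=.498+.03-g[0]/8000; Y=.096+.03-g[1]/8000
p=np.stack([X.ravel(),Y.ravel(),np.full(n*n,.122)],1); pc=(p-o)@R
uv,_=cv2.projectPoints(pc.reshape(-1,1,3),np.zeros(3),np.zeros(3),np.array(c['mtx']),np.array(c['dist_coeffs'])); uv=uv.reshape(n,n,2).astype(np.float32)
cv2.imwrite('pics/r2.png',cv2.remap(img,uv[...,0],uv[...,1],cv2.INTER_CUBIC)[:,:,::-1])
E
```

```text
t: 17.1
position: [0.4777, 0.2946, 0.2313]
eef_rot: [0.774, 0.633, -0.0, -0.001]
wrist_force: [-0.7, 0.4, -4.6]
width: 0.0215
t: 17.4
position: [0.4785, 0.293, 0.2317]
eef_rot: [0.776, 0.631, -0.0, 0.0]
wrist_force: [-0.2, 0.3, -4.2]
width: 0.0214
t 17.4 tcp [0.4785 0.293  0.2317] fyaw -11.76 F [-0.2  0.3 -4.2]
-0.106 1661 [-0.0097  0.0086 -0.0006  0.0263]
-0.094 1587 [-0.0097  0.0086 -0.0006  0.026 ]
-0.082 1647 [-0.0123  0.012  -0.0001  0.0286]
-0.07 2182 [-0.0134  0.0128 -0.0003  0.0303]
-0.058 1950 [-0.0135  0.0132 -0.0001  0.0303]
-0.046 1826 [-0.0135  0.0129 -0.0003  0.0302]
-0.034 1687 [-0.0136  0.0128 -0.0004  0.03  ]
-0.022 1562 [-0.0137  0.013  -0.0004  0.0299]
-0.01 2129 [-0.0245  0.0243 -0.0001  0.0374]
0.002 1219 [-0.011   0.0108 -0.0001  0.03  ]
0.014 1079 [-0.0115  0.0114 -0.0001  0.0294]
0.026 884 [-0.0126  0.0125 -0.0001  0.0291]
0.038 549 [-0.0125  0.0112 -0.0006  0.0275]
0.05 610 [-0.0094  0.0085 -0.0004  0.0245]
0.062 581 [-0.0097  0.0083 -0.0007  0.0244]
0.074 241 [-0.0097  0.0085 -0.0006  0.0241]
edges
-0.094 0.0251; -0.092 0.0251; -0.09 0.0251; -0.088 0.025; -0.086 0.0251; -0.084 0.0249; -0.082 0.025; -0.08 0.0253; -0.078 0.0283; -0.076 0.029; -0.074 0.0299; -0.072 0.0295; 0.02 0.0286; 0.022 0.0285; 0.024 0.0285; 0.026 0.0288; 0.028 0.0278; 0.03 0.0274; 0.032 0.0274; 0.034 0.0271; 0.036 0.0271; 0.04 0.0242; 0.042 0.0237; 0.044 0.0237; 0.046 0.0239; 0.048 0.0237; 
mask 0.57 [-0.11238097 -0.11120291  0.09929938  0.10092758]
0.108 802 ((499.20709228515625, 95.6708984375), (25.712133407592773, 24.953235626220703), 83.20217895507812)
0.112 691 ((498.86578369140625, 96.47173309326172), (24.150619506835938, 22.955549240112305), 83.83512115478516)
0.117 481 ((498.38568115234375, 95.56199645996094), (21.309629440307617, 19.384756088256836), 82.89766693115234)
0.12 367 ((498.7686462402344, 95.58944702148438), (19.232032775878906, 18.132129669189453), 84.82087707519531)
```

View pics/r2.png

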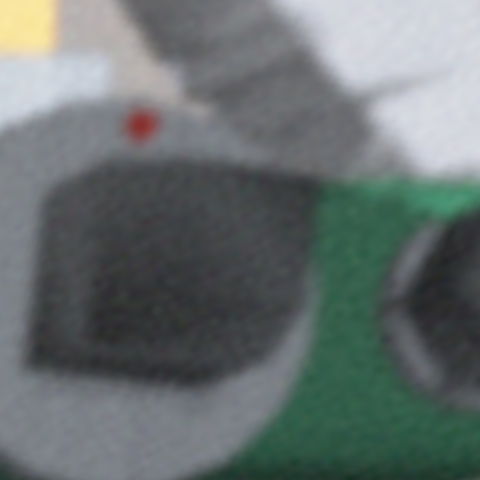

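```bash
python3 -m inch '[[[-0.13,0.05,-3,0,0,0.4,255],[0,0,-4,0,0,0,255],[0,0,-4,0,0,0,255],[0,0,-3,0,0,0,255],[0,0,-1.5,0,0,0,255],[0,0,0,0,0,0,255],[0,0,0,0,0,0,255]]]'; python3 -c "
from h import *
s=env.read_state();f=Rn.from_quat(s['eef_rot']).as_matrix()[:,1];print(s['position'],np.degrees(np.arctan2(f[1],f[0])))"
```

```text
t: 18.25
position: [0.4775, 0.2948, 0.0777]
eef_rot: [0.773, 0.635, 0.001, -0.0]
wrist_force: [-0.8, 0.1, -2.6]
width: 0.0218
[0.47746988 0.29475917 0.07769655] -11.216128003279238
```

```bash
python3 -m inch '[[[0,-0.1,-1,0,0,0,255],[0,0,-1,0,0,0,255],[0,0,-0.5,0,0,0,255],[0,0,-0.3,0,0,0,255],[0,0,0,0,0,0,255],[0,0,0,0,0,0,255]]]'
```

```text
t: 18.85
position: [0.4772, 0.2936, 0.0496]
eef_rot: [0.773, 0.635, 0.001, 0.0]
wrist_force: [-2.1, -0.5, 6.1]
width: 0.0215
```

```bash
python3 -m inch '[[[0,0,0,0,0,0,180],[0,0,0,0,0,0,120],[0,0,0,0,0,0,60],[0,0,0,0,0,0,0],[0,0,0,0,0,0,0],[0,0,0,0,0,0,0],[0,0,0,0,0,0,0],[0,0,0,0,0,0,0]]]'; python3 -m inch '[[[0,0,0.5,0,0,0,0],[0,0,2,0,0,0,0],[0,0,4,0,0,0,0],[0,0,4,0,0,0,0],[0,-1,4,0,0,0,0],[-1,-4,3,0,0,0,0],[-1,-2,0,0,0,0,0],[0,0,0,0,0,0,0],[0,0,0,0,0,0,0],[0,0,0,0,0,0,0]]]'; python3 wl.py w9.png; python3 ax.py
```

```text
t: 19.65
position: [0.477, 0.2931, 0.0488]
eef_rot: [0.773, 0.635, 0.0, 0.0]
wrist_force: [-0.0, -0.0, 0.2]
width: 0.0854
t: 20.65
position: [0.4574, 0.2247, 0.2232]
eef_rot: [0.773, 0.635, 0.0, -0.0]
wrist_force: [0.6, -0.5, -0.3]
width: 0.0852
20.65 [0.45738383 0.22467683 0.22321436] [1.93919342e-01 9.81017238e-01 6.83065084e-04] [ 0.04333566  0.42625163 -0.82958355  2.03343202  0.41564989  0.85442947
  0.35426902]
0.352 251 [0.3081 0.3266 0.3174 0.0752]
0.364 374 [0.2918 0.3251 0.3084 0.0748]
0.376 501 [0.2901 0.3361 0.3131 0.0744]
0.388 325 [0.3008 0.3343 0.3176 0.0747]
0.4 397 [0.2934 0.3197 0.3066 0.0788]
0.412 456 [0.2918 0.3198 0.3058 0.0794]
0.424 432 [0.2895 0.3176 0.3036 0.0794]
0.436 416 [0.2869 0.315  0.3009 0.0793]
0.448 403 [0.2844 0.3125 0.2984 0.0794]
0.46 390 [0.2822 0.3098 0.296  0.0794]
0.472 375 [0.2798 0.3077 0.2938 0.0793]
0.484 376 [0.2772 0.3062 0.2917 0.0794]
0.496 351 [0.2748 0.3022 0.2885 0.0794]
0.508 267 [0.2743 0.3017 0.288  0.0787]
0.52 200 [0.2743 0.2966 0.2855 0.0751]
0.532 240 [0.2584 0.2906 0.2745 0.0749]
0.544 319 [0.2564 0.302  0.2792 0.0746]
0.556 212 [0.2674 0.3    0.2837 0.075 ]
0.568 323 [0.2541 0.2844 0.2693 0.0786]
0.58 529 [0.2457 0.2934 0.2696 0.0811]
0.592 489 [0.2444 0.2944 0.2694 0.0816]
0.604 364 [0.2456 0.2938 0.2697 0.0815]
0.616 117 [0.2521 0.2846 0.2684 0.0799]
```

View pics/w9.png

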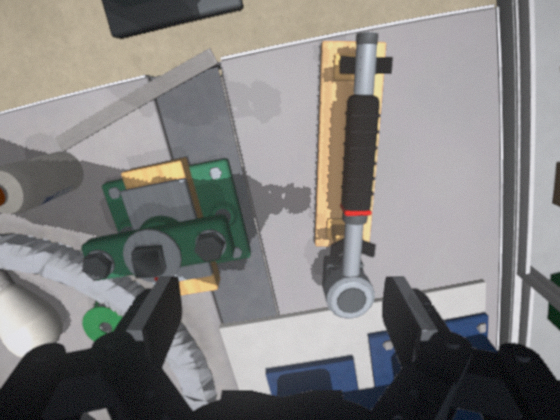

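```bash
python3 -c "
from bench import env
print(env.job_done())"
```

```text
the job is handed in; nothing more can be done
None
```

I fitted the wrench over the screw, turned it clockwise until it clicked, laid it back in its rest and handed the job in. The hand-in gives no verdict, and it took about 21 of the 54 s.

- **Fit:** the tool came down to the height where the socket mouth should sit on the collar. The force there showed contact, so I took the socket as fully home.
- **Click:** the turning moment rose to about 1.2–1.3 N m, then fell to 0.6–0.85 N m and stayed there over about 3° of handle travel. I stopped there. As I eased back it rose to about 1.27 N m and then fell to nearly zero, as a sprung-back wrench would.
- **Weaker points:** each moment reading was noisy by about 0.1 N m, and the drop was less than the "under half" described. The handle may have come close to the end of its break-over travel, but I saw no second rise in torque.
- **Screw angle:** the wrist camera shows the screw's square turned about 27° (0.47 rad) in all. A click at 0.59 rad would mean it started near 0.12 rad, which is within the stated range. I could not measure its absolute angle directly.
- **Wrench in rest:** after release, the last wrist view shows it in both saddles. Its line and heights across the handle are within about 1 mm of where it first lay.
- **Other things:** the gripper is open and clear of everything. Nothing in the last wrist view looked disturbed, but I did not measure the bystanders again.

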